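Build up the counterweight on a balance arm

TASK

Build up the counterweight on the horizontal rod of the grey stand. First slide the slim sleeve on and press it firmly home (about 10 N) against the dark stop collar, wherever that is clamped; then press the thicker plain weight home against the sleeve in the same way, and last the knurled end cap, open side first, against the weight, so that no gaps are left and all three stay on the rod. Push gently, never over about 20 N, and do not disturb the flux tin, the transformer or the pocket scale.

Things in the scene. Friction and masses are not known exactly. Their poses are not given: they have to be found in the camera images.
- stand: Fixed grey stand, base plate 80 x 90 x 12 mm, post 40 mm wide and 101 mm high. Origin on the bench below the post's front face, z up; parts are pushed onto the rod along +x. Steel rod, 10 mm diameter, axis 85 mm above the bench, free tip at x = -98 mm, last 4 mm tapered to 6 mm. A rigid stop collar (24 mm diameter) is clamped on it: its front face is anywhere from x = -30 to -20 mm, not reported: feel for it.
- rod_tip (a point): Centre of the rod's free end; axes as the stand's. 6 mm behind it two sprung balls stand out of the rod's sides, to 7 mm from the axis, and yield inward: each part needs some 3 to 10 N to pass them. Sleeve and weight then run freely until they meet the stop; the cap stays lightly gripped by the balls.
- sleeve: Slim steel sleeve, 30 mm diameter, 22 mm long, through bore 13 mm, about 80 g. Origin at its middle on the axis, x along the bore. Lies level on a low V-shaped rest; home when its front end bears on the stop collar, its middle 11 mm from the collar's face.
- weight: Plain steel weight, 40 mm diameter, 20 mm long, through bore 13 mm, about 160 g. Origin at its middle on the axis, x along the bore. Lies level on a V rest; home when it bears on the sleeve, their middles 21 mm apart.
- cap: Knurled aluminium end cap, 48 mm diameter, 41 mm long, about 130 g, blind bore 13 mm wide and 38 mm deep, open at its +x face, closed at -x. Origin at its middle on the axis. Lies level on a V rest with the open side facing roughly along the stand's +x; home when its rim bears on the weight, their middles 30.5 mm apart.
- rest_sleeve: Fixed dark steel V rest under the sleeve: base plate 50 x 50 x 5 mm, V 24 mm wide and 20 mm long along x, 22 mm high; part axis 31 mm above the bench. Origin on the bench below the part's middle.
- rest_weight: The same under the weight: V 30 mm wide, 25 mm high, part axis 38 mm above the bench.
- rest_cap: The same under the cap: V 36 mm wide, 28 mm high, part axis 44 mm above the bench.
- flux_tin: Round yellow tin, 54 mm diameter, 20 mm high, loose bystander; origin at the centre of its underside.
- transformer: Small transformer, 52 x 42 x 36 mm, loose bystander; origin at the centre of its underside.
- pocket_scale: Flat pocket scale, 92 x 62 x 15 mm, loose bystander; origin at the centre of its underside.
- open_scale_a: Opened kitchen scale, 240 x 205 mm, fixed clutter between the rests and the stand; origin at the centre of its underside. A round pan, about 130 mm wide, stands over its far end (85 mm along +x of the world from the origin), up to 80 mm above the bench: carry parts well above it.

How it is judged:
By the outcome, as a careful person would: the job done as asked, in the order asked, and still so for the second after the job is handed in, with the robot touching nothing.
It also fails if it takes over 72 s, if anything falls off the work surface, if the arm or the gripper's body presses on something with over 40 N, if the wrist force passes 120 N, or if a joint passes its speed limit or range.

ROBOT

A 6-joint arm with a two-finger parallel gripper is mounted at the origin on a cart in front of the work surface, level with it; the furniture and walls round the work are solid. World frame = base frame: x ahead of the robot, y to its left, z up, the work surface at z = 0. Lengths are in m, angles in rad, forces in N, time in s.
With the tool pointing down it reaches from about 0.35 to 0.775 m from the base axis. Payload 7.3 kg.
Tool frame: the origin (TCP) lies at the very end of the fingers, on their centre line; the grasp point (between the pads) lies 19 mm behind it; z points along the fingers, y is the line along which they close (so a half turn about z gives the same grasp; the last joint's range is limited). The gripper opens to 92 mm and grips with 3 to 60 N. Pads are 19 mm wide; open, the fingers measure 130 mm over their backs; the gripper's body (75 mm by 190 mm) begins 47 mm behind the grasp point.
Start: joints at [1.027, 0.342, 1.524, -0, 1.275, -0.146], TCP at [0.203, 0.484, 0.227] pointing down, gripper open.
Joint ranges: [-2.53, 2.53], [-0.77, 2.02], [0.04, 2.7], [-1, 4.14], [0.28, 2.66], [-3.11, 3.11]. Speed limits (rad/s): [2.57, 2.57, 3.14, 3.14, 3.14, 3.14].

INTERFACE

Orientations are given as [roll, pitch, yaw] about the fixed x, y, z axes, in that order (R = Rz(yaw) Ry(pitch) Rx(roll)).
In Python, from cell import robot gives the robot as it stands.
- The arm moves only by the tool apply_moves, never from a script. Its argument "motion" is text: rows parted by semicolons, each of 7 numbers parted by spaces: the opening in per cent of the stroke, from 0 (shut) to 100 (fully open), then the shift along the tool's x, y, z in cm, then the turn, a rotation vector about the tool's x, y, z in rad. A call has 1 to 20 rows; each row shifts and turns the commanded pose from where the row before left it, along the tool's axes as they then stand; what a row does not reach is not made up. A row lasts 1/8 s, in which the tool goes at most 62.5 mm and 10.7 degrees, less where a joint would pass 70% of its speed; a pose out of reach is approached as far as the arm can. A call with a gripper value outside its range is refused whole. The fingers move at their own pace and stop on an object; "force" is the grip in N (left out, the last holds). Time passes only in rows, so rows that do not move let the fingers close. It gives the time, the measured TCP pose, the force, the opening and the grip force at its end, in the units of the state.
- robot.observe(): the state, without advancing time (a new reading comes with each control period).
- robot.read_camera(name): name is "side" or "top"; returns a dict with "img" (384x512x3 uint8, red, green, blue), "fovy" (degrees; the focal length in pixels is half the picture's height over the tangent of half this angle, whatever the lens; pixels are square), "cx", "cy" (the principal point, pixels), "R" (3x3) and "t" (3): a world point X has camera coordinates R X + t. Camera axes: x right, y down, z forward; pixel columns grow to the right and rows downward; lengths in m; the calibration is good to about 2 mm. A picture is of the moment at which its call begins. There is no depth.
- robot.hand_in(): hands the job in; it is judged then, once.
Trained networks look in a picture, given as the dict that the camera call returned (one of the last four; its "shot" number tells which), for a name from the list of things; names that differ only in an ending like _2 or _b are one class to them, and where a whole thing is asked for, a point or a joint stands for the part that bears it (a point fixed in the world has none). Each returns a list of dicts, best first, with "score" (0 to 1); they miss things now and then, are a little off and sometimes report something else, mostly with a low value. They report only what shows in the picture. A call takes as long as a camera call.
- robot.search_frame(target, picture): "centre" ([x, y, z] in m, in world coordinates, good to about 4 mm: the middle of the surface that is visible of it).
- robot.trace(target, picture): "pixels" (384x512 bool, what is visible of it).
The state is a dict: "time": time; "qpos": joint angles; "qvel": joint speeds; "joint_efforts": joint torques, N m; "tool_pos": TCP position; "tool_rot": TCP orientation; "contact_force": force on the tool from outside, world axes, zero at the start; "torque": the same for the moment, N m; "opening": finger opening in m; "grip_force": force on a finger pad.
Only numpy, scipy, OpenCV 4.12 (cv2) and the standard library are available. Lean on these libraries where they do the work, as an engineer would, in place of code of your own. Each camera call takes 0.05 s, during which the arm holds its last target. There are 200 camera calls.

## Working session

There is one attempt and no reset: what is moved stays moved. The work goes in short steps, Python scripts to look and compute and a tool call to move; the robot and the scene stay as the last step left them, time stands still between calls to the robot, and variables do not carry over. Pictures are saved under pics/ and viewed, at most 10 in all, crops included, and the job is handed in when it is done.

Besides the shell and the picture viewer there is one more tool, called after "Request:" by a JSON object that holds its "op" and its "data". apply_moves: Moves the arm, as the interface text tells. Its arguments: {"type":"object","properties":{"motion":{"type":"string"},"force":{"type":"number"}},"required":["motion"]}

```bash
mkdir -p pics
cat > h.py <<'E'
import numpy as np, cv2
from cell import robot
def K(p):
    f=p["img"].shape[0]/2/np.tan(np.radians(p["fovy"])/2); return f
def proj(p,X):
    c=np.array(p["R"])@np.array(X)+np.array(p["t"]); f=K(p)
    return np.array([p["cx"]+f*c[0]/c[2],p["cy"]+f*c[1]/c[2]])
def ray(p,u,v):
    R=np.array(p["R"]);f=K(p);d=R.T@np.array([(u-p["cx"])/f,(v-p["cy"])/f,1]);o=-R.T@np.array(p["t"]);return o,d
def atz(p,u,v,z):
    o,d=ray(p,u,v);return o+d*(z-o[2])/d[2]
def save(p,n):cv2.imwrite(n,cv2.cvtColor(p["img"],cv2.COLOR_RGB2BGR))
E
python3 - <<'E'
from h import *
np.set_printoptions(precision=4,suppress=True)
for n in("top","side"):
    p=robot.read_camera(n);save(p,f"pics/{n}0.png")
    print(n,p["fovy"],"cam",-np.array(p["R"]).T@p["t"])
    for t in "stand rod_tip sleeve weight cap rest_sleeve rest_weight rest_cap flux_tin transformer pocket_scale open_scale_a".split():
        try:
            r=robot.search_frame(t,p);print(t,[(np.round(x["centre"],3).tolist(),round(x["score"],2)) for x in r[:2]])
        except Exception as e: print(t,e)
print(robot.observe())
E
```

```text
top 52.251096409755206 cam [0.3669 0.0076 1.4721]
stand [([0.647, 0.214, 0.011], 0.89)]
rod_tip [([0.646, 0.216, 0.012], 0.95)]
sleeve [([0.466, -0.131, 0.042], 0.53)]
weight [([0.528, -0.282, 0.008], 0.42)]
cap [([0.543, -0.293, 0.062], 0.74)]
rest_sleeve [([0.545, -0.294, 0.061], 0.74), ([0.464, -0.125, 0.006], 0.54)]
rest_weight []
rest_cap [([0.527, -0.281, 0.004], 0.39), ([0.681, -0.242, 0.023], 0.23)]
flux_tin [([0.68, -0.242, 0.024], 0.64)]
transformer [([0.472, 0.382, 0.036], 0.48)]
pocket_scale [([0.463, -0.381, 0.011], 0.84)]
open_scale_a [([0.48, 0.057, 0.034], 0.81)]
side 50.72393291130267 cam [ 0.1635 -1.0263  0.76  ]
stand [([0.637, 0.216, 0.077], 0.66)]
rod_tip [([0.639, 0.216, 0.071], 0.83)]
sleeve [([0.46, -0.139, 0.042], 0.48)]
weight [([0.459, -0.144, 0.002], 0.74)]
cap [([0.535, -0.314, 0.059], 0.66), ([0.533, -0.315, 0.005], 0.55)]
rest_sleeve [([0.46, -0.144, 0.0], 0.59)]
rest_weight [([0.571, -0.135, 0.007], 0.7)]
rest_cap [([0.535, -0.316, 0.004], 0.5), ([0.571, -0.134, 0.007], 0.5)]
flux_tin [([0.674, -0.244, 0.023], 0.8)]
transformer [([0.466, 0.368, 0.029], 0.7), ([0.529, -0.319, 0.003], 0.23)]
pocket_scale [([0.453, -0.385, 0.012], 0.84)]
open_scale_a [([0.484, 0.025, 0.026], 0.57)]
{'time': 1.3, 'qpos': array([ 1.027 ,  0.342 ,  1.5241,  0.    ,  1.2754, -0.146 ]), 'qvel': array([ 0.0008,  0.0003,  0.0004, -0.0013, -0.0007,  0.0009]), 'joint_efforts': array([ -0.0029, -43.1132, -24.4467,   0.0715,   0.0485,  -0.    ]), 'tool_pos': array([0.2034, 0.484 , 0.2267]), 'tool_rot': array([3.1415, 0.    , 2.7438]), 'contact_force': array([-0.3177,  0.6958,  0.3525]), 'torque': array([ 0.0125,  0.0255, -0.0239]), 'grip_force': 0.0, 'opening': 0.09195946195632135}
```

Run:
```python
import cv2
a=cv2.imread("pics/top0.png");cv2.imwrite("pics/top0b.png",cv2.resize(a,(800,600),interpolation=cv2.INTER_CUBIC))
a=cv2.imread("pics/side0.png");cv2.imwrite("pics/side0b.png",cv2.resize(a,(800,600),interpolation=cv2.INTER_CUBIC))
```

```text
(no output)
```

View pics/top0b.png

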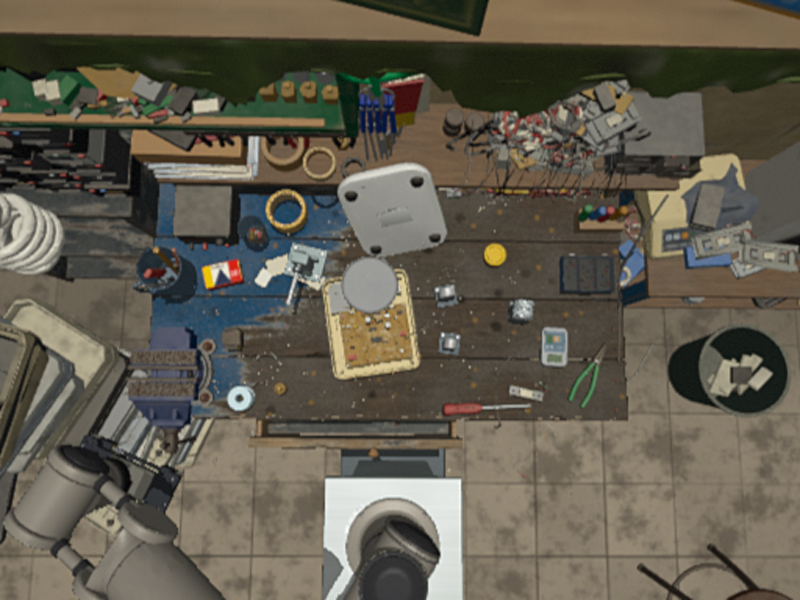

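View pics/side0b.png

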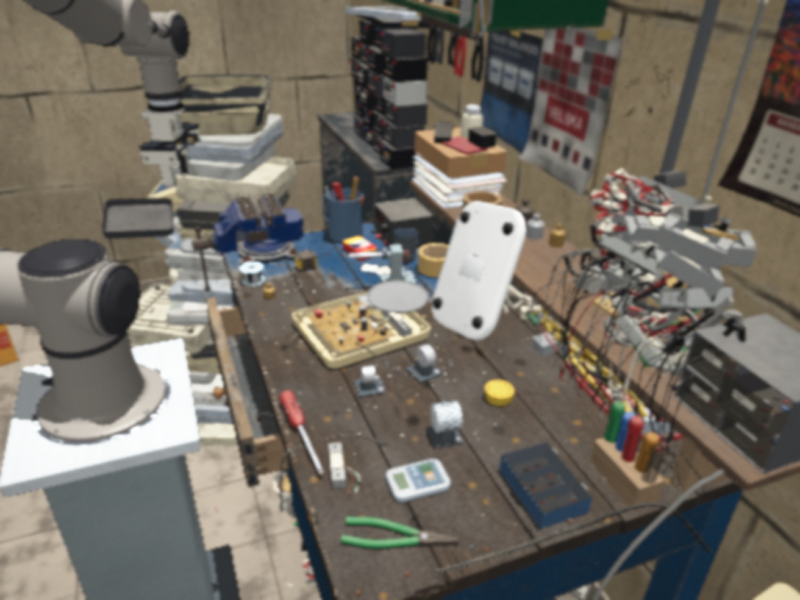

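Run:
```python
from h import *
t=cv2.imread("pics/top0.png");s=cv2.imread("pics/side0.png")
def c(a,x,y,w,h,W,H):return cv2.resize(a[y:y+h,x:x+w],(W,H),interpolation=cv2.INTER_CUBIC)
# top stand 160..240,140..200 ; side stand 220..300 ,140..200
A=c(t,165,145,60,45,400,300);B=c(s,225,145,60,45,400,300)
C=c(t,270,170,80,60,400,300);D=c(s,222,210,80,80*3//4,400,300)
im=np.vstack([np.hstack([A,B]),np.hstack([C,D])]);cv2.imwrite("pics/z0.png",im)
def tri(a,b,P,Q):
    o1,d1=ray(P,*a);o2,d2=ray(Q,*b)
    s=np.linalg.lstsq(np.c_[d1,-d2],o2-o1,rcond=None)[0];return (o1+d1*s[0]+o2+d2*s[1])/2
P=robot.read_camera("top");Q=robot.read_camera("side")
import pickle;pickle.dump((P,Q),open("cams.pkl","wb"))
for a,b in[((355,195),(460,218)),((418,180),(507,228)),((377,250),(440,303)),((436,237),(478,318))]:
    print(np.round(tri(np.array(a)*.64,np.array(b)*.64,P,Q),3))
tr={}
for n,p in(("top",P),("side",Q)):
    for g in "stand rod_tip sleeve weight cap rest_sleeve rest_weight rest_cap".split():
        r=robot.trace(g,p)
        tr[n,g]=[(x["score"],x["pixels"]) for x in r[:2]]
        for x in r[:2]:
            v,u=np.nonzero(x["pixels"]);print(n,g,round(x["score"],2),len(u),u.min(),u.max(),v.min(),v.max())
pickle.dump(tr,open("tr.pkl","wb"))
```

```text
[0.756 0.092 0.213]
[ 0.786 -0.042  0.242]
[0.686 0.045 0.038]
[ 0.707 -0.093  0.078]
top stand 0.7 565 182 209 155 194
top rod_tip 0.78 453 184 208 156 179
top sleeve 0.39 34 284 291 216 221
top cap 0.74 160 328 341 191 203
top rest_sleeve 0.46 105 281 293 212 226
top rest_weight 0.54 93 278 292 183 196
top rest_cap 0.37 26 326 335 200 205
side stand 0.57 333 224 263 157 180
side rod_tip 0.58 371 223 264 156 180
side rod_tip 0.19 161 188 202 160 173
side weight 0.49 140 266 277 221 234
side weight 0.3 161 261 280 232 244
side cap 0.64 335 275 294 256 276
side cap 0.28 345 223 264 157 179
side rest_sleeve 0.61 167 227 245 241 253
side rest_weight 0.62 146 227 244 242 253
side rest_weight 0.51 166 260 280 232 244
side rest_cap 0.73 181 274 293 274 286
```

View pics/z0.png

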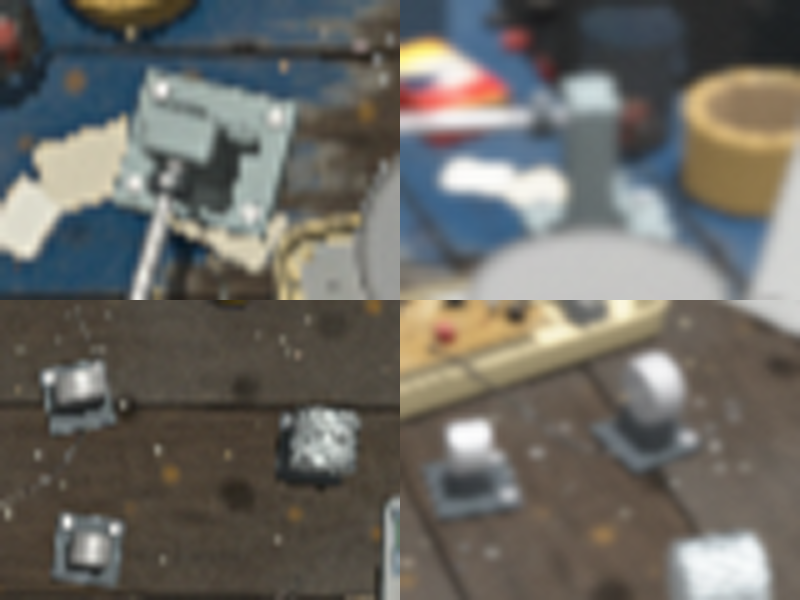

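Run:
```python
from h import *
import pickle
np.set_printoptions(precision=4,suppress=True)
P,Q=pickle.load(open("cams.pkl","rb"))
cs=np.array([(150,68),(297,98),(268,238),(115,203)])/6.667+[165,145]-.5*0
W=np.array([atz(P,u-.5+.0,v-.5,.012) for u,v in cs]);print(W[:,:2],np.linalg.norm(np.roll(W,-1,0)-W,axis=1),W.mean(0))
for n,off,z in(("sleeve",[(62,515-300),(123,520-300),(118,585-300),(53,580-300)],.005),("weight",[(42,370-300),(105,358-300),(117,425-300),(52,433-300)],.005)):
    c=np.array(off)/5+[270,170]-.5;w=np.array([atz(P,u,v,z) for u,v in c]);d=np.linalg.norm(np.roll(w,-1,0)-w,axis=1)
    e=w[1]-w[0]+w[2]-w[3];print(n,w.mean(0),d,"yaw(-y dir)",np.degrees(np.arctan2(e[0],-e[1])))
# rod: per-row bright centroid rows 172..196
g=P["img"].astype(float).min(2)
for v in range(170,200):
    print(v,P["img"][v,176:196].min(1).tolist())
```

```text
[[0.7089 0.2524]
 [0.6923 0.1684]
 [0.6113 0.1828]
 [0.6305 0.2696]] [0.0856 0.0823 0.0889 0.0802] [0.6608 0.2183 0.012 ]
sleeve [ 0.4659 -0.1292  0.005 ] [0.0461 0.0489 0.0488 0.0493] yaw(-y dir) -4.128601057335246
weight [ 0.5823 -0.1221  0.005 ] [0.049  0.0521 0.0498 0.0488] yaw(-y dir) 9.454624632768146
170 [175, 175, 176, 174, 175, 177, 173, 177, 162, 163, 162, 141, 83, 77, 131, 140, 87, 54, 52, 56]
171 [174, 176, 176, 174, 177, 175, 145, 164, 188, 206, 163, 104, 75, 155, 170, 114, 69, 52, 51, 52]
172 [173, 176, 176, 175, 177, 174, 133, 159, 206, 232, 168, 86, 71, 154, 159, 100, 63, 49, 55, 57]
173 [177, 176, 175, 176, 177, 177, 157, 163, 173, 184, 161, 92, 59, 92, 88, 61, 54, 46, 63, 67]
174 [176, 177, 177, 168, 147, 140, 157, 160, 151, 149, 162, 139, 114, 153, 101, 55, 44, 52, 71, 73]
175 [161, 147, 144, 131, 84, 56, 103, 121, 127, 135, 157, 163, 157, 199, 139, 122, 79, 65, 72, 78]
176 [123, 76, 52, 49, 33, 34, 42, 49, 57, 74, 103, 121, 158, 194, 145, 127, 129, 84, 76, 125]
177 [48, 34, 37, 39, 38, 44, 37, 35, 33, 27, 27, 69, 169, 178, 146, 96, 117, 88, 73, 117]
178 [37, 33, 3
[... 1244 characters left out ...]
45, 47, 70, 65, 83, 137, 216, 167, 90, 61, 62, 39, 29, 45, 88, 102, 93, 92]
193 [54, 54, 46, 47, 50, 55, 76, 159, 209, 162, 92, 84, 63, 37, 44, 75, 92, 89, 85, 88]
194 [50, 56, 57, 54, 53, 51, 64, 134, 170, 149, 98, 90, 57, 45, 53, 91, 84, 73, 74, 80]
195 [54, 65, 69, 71, 59, 57, 64, 97, 124, 122, 101, 100, 65, 50, 55, 93, 91, 85, 86, 87]
196 [61, 71, 93, 96, 88, 80, 87, 94, 102, 108, 106, 104, 63, 43, 57, 85, 88, 87, 89, 90]
197 [69, 73, 99, 98, 104, 104, 99, 96, 99, 100, 102, 83, 52, 42, 71, 79, 74, 73, 75, 73]
198 [65, 68, 88, 107, 105, 104, 97, 99, 101, 104, 106, 105, 66, 51, 86, 91, 78, 65, 63, 63]
199 [67, 62, 83, 106, 108, 99, 95, 103, 106, 108, 94, 96, 65, 49, 84, 87, 72, 63, 61, 63]
```

Run:
```python
from h import *
import pickle
np.set_printoptions(precision=4,suppress=True)
P,Q=pickle.load(open("cams.pkl","rb"))
print(P["cx"],P["cy"],Q["cx"],Q["cy"])
# subpixel left+right edge
us=[];vs=[]
for v in range(181,194):
    r=P["img"][v].astype(float).min(1)
    pk=175+np.argmax(r[175:195]); b=np.median(r[pk-6:pk-2]); L=(r[pk]+b)/2
    k=pk
    while r[k]>L:k-=1
    us.append(k+(L-r[k])/(r[k+1]-r[k])+1.475);vs.append(v)
m,c=np.polyfit(vs,us,1);print("slope",m)
A=atz(P,m*182+c,182,.085);T=atz(P,m*194.6+c,194.6,.085);d=A-T;print("tip",T,"yaw",np.degrees(np.arctan2(d[1],d[0])))
print("tip in side",proj(Q,T),"post(0,0)side",proj(Q,T+d/np.linalg.norm(d)*.098),"stop-25mm",proj(Q,T+d/np.linalg.norm(d)*.073))
f=P["img"];print([f"{v}:{f[v,int(round(m*v+c))].min()}" for v in range(172,198)])
g=Q["img"].astype(int)
for v in range(156,170):print(v,g[v,216:252:1].min(1).tolist())
```

```text
259.6615165422524 188.96934325035278 258.97953231099393 192.57072214686278
slope -0.2905100145825459
tip [0.5464 0.2466 0.085 ] yaw -14.200455857525737
tip in side [224.416  162.5778] post(0,0)side [251.0452 161.5136] stop-25mm [244.2922 161.7835]
['172:159', '173:88', '174:101', '175:139', '176:194', '177:178', '178:167', '179:211', '180:199', '181:175', '182:161', '183:207', '184:182', '185:153', '186:227', '187:210', '188:178', '189:220', '190:223', '191:199', '192:167', '193:209', '194:170', '195:124', '196:94', '197:96']
156 [72, 72, 83, 77, 61, 60, 83, 114, 140, 153, 159, 157, 159, 170, 197, 227, 236, 236, 228, 206, 172, 138, 110, 104, 106, 84, 79, 74, 71, 76, 63, 46, 52, 77, 98, 117]
157 [81, 81, 89, 75, 55, 41, 53, 75, 97, 103, 101, 104, 114, 138, 174, 206, 218, 211, 191, 162, 132, 108, 98, 98, 106, 109, 82, 74, 74, 79, 80, 67, 75, 112, 151, 173]
158 [83, 85, 88, 74, 46, 32, 33, 45, 62, 74, 85, 94, 106, 126, 149, 166, 170, 163, 142, 115, 94, 84, 85, 95, 110, 110, 91, 78, 86, 103, 107, 92, 87, 123, 167, 193]
159 [83, 88, 84, 72, 50, 37, 29, 30, 37, 53, 71, 87, 99, 109, 118, 12
[... 1049 characters left out ...]
 79, 85, 89, 93, 101, 99, 95, 94, 95, 94, 90, 80, 69, 66, 69, 77, 85, 92, 100]
166 [57, 60, 61, 62, 63, 68, 73, 76, 81, 82, 82, 82, 83, 76, 71, 69, 72, 79, 90, 94, 92, 92, 91, 91, 92, 93, 93, 92, 87, 82, 79, 77, 79, 84, 91, 98]
167 [57, 60, 61, 63, 65, 70, 69, 72, 74, 77, 77, 78, 79, 84, 93, 93, 96, 96, 99, 99, 96, 92, 90, 89, 89, 91, 91, 93, 90, 89, 87, 83, 82, 84, 91, 98]
168 [58, 58, 60, 66, 70, 71, 67, 67, 70, 73, 75, 77, 78, 81, 87, 97, 120, 144, 154, 148, 129, 112, 104, 104, 104, 99, 93, 92, 92, 93, 93, 88, 83, 84, 89, 97]
169 [58, 57, 61, 63, 68, 68, 65, 65, 69, 71, 72, 73, 75, 77, 86, 119, 175, 214, 227, 223, 206, 189, 182, 180, 173, 148, 117, 101, 104, 117, 126, 119, 98, 88, 91, 96]
```

Run:
```python
from h import *
import pickle
np.set_printoptions(precision=4,suppress=True)
P,Q=pickle.load(open("cams.pkl","rb"));tr=pickle.load(open("tr.pkl","rb"))
t=P["img"]
def poly(p,c,yaw,L,w,z):
    a=np.radians(yaw);x=np.array([np.cos(a),np.sin(a),0]);y=np.array([-x[1],x[0],0])
    return [proj(p,np.array([c[0],c[1],z])+x*sx*L/2+y*sy*w/2) for sx,sy in((1,1),(1,-1),(-1,-1),(-1,1))]
m=tr["top","cap"][0][1];v,u=np.nonzero(m);print("cap mean",u.mean(),v.mean(),atz(P,u.mean(),v.mean(),.055),cv2.minAreaRect(np.c_[u,v].astype(np.float32)))
for g in("rest_sleeve","rest_weight"):
    m=tr["top",g][0][1];v,u=np.nonzero(m);print(g,atz(P,(u.min()+u.max())/2,(v.min()+v.max())/2,.005),cv2.minAreaRect(np.c_[u,v].astype(np.float32)))
def crop(im,x,y,polys,k=10,w=40,h=30):
    o=cv2.resize(im[y:y+h,x:x+w,::-1],(w*k,h*k),interpolation=cv2.INTER_CUBIC)
    for q,c in polys: cv2.polylines(o,[np.int32(np.round((np.array(q)-[x,y]+.5)*k))],True,c,1)
    return o
cand={"sleeve":((.466,-.129),-5.5,22,30,.031),"weight":((.582,-.122),10,20,40,.038),"cap":((.537,-.297),-5,41,48,.044)}
ims=[]
for (n,(c,y,L,w,z)),o in zip(cand.items(),((268,205),(266,175),(316,182))):
    pr=proj(P,[*c,.02]);o=(int(pr[0])-20,int(pr[1])-15)
    ims.append(crop(t,*o,[(poly(P,c,y,.05,.05,.005),(0,255,255)),(poly(P,c,y,L/1e3,w/1e3,z),(0,0,255))]))
pr=proj(P,[.61,.23,.05])
tip=np.array([.5464,.2466]);a=np.radians(-13.8);bc=tip+np.array([np.cos(a),np.sin(a)])*.117;rc=tip+np.array([np.cos(a),np.sin(a)])*.036
ims.append(crop(t,int(pr[0])-25,int(pr[1])-17,[(poly(P,bc,-13.8,.08,.09,.012),(0,255,255)),(poly(P,rc,-13.8,.072,.01,.085),(0,0,255))],8,50,37)[:300])
cv2.imwrite("pics/fit.png",np.vstack([np.hstack(ims[:2]),np.hstack(ims[2:])]))
```

```text
cap mean 334.1375 197.1625 [ 0.5455 -0.2968  0.055 ] ((334.5, 197.0), (12.0, 13.0), 90.0)
rest_sleeve [ 0.4678 -0.128   0.005 ] ((287.0, 219.0), (14.0, 12.0), 90.0)
rest_weight [ 0.5795 -0.1209  0.005 ] ((284.676513671875, 188.70587158203125), (13.339459419250488, 13.096923828125), 75.96376037597656)Traceback (most recent call last):
  File "<stdin>", line 24, in <module>
    return _nx.concatenate(arrs, 1, dtype=dtype, casting=casting)
           ~~~~~~~~~~~~~~~^^^^^^^^^^^^^^^^^^^^^^^^^^^^^^^^^^^^^^^
ValueError: all the input array dimensions except for the concatenation axis must match exactly, but along dimension 0, the array at index 0 has size 300 and the array at index 1 has size 296
```

```bash
cat > ov.py <<'E'
from h import *
import pickle
P,Q=pickle.load(open("cams.pkl","rb"))
t=P["img"]
def poly(p,c,yaw,L,w,z):
    a=np.radians(yaw);x=np.array([np.cos(a),np.sin(a),0]);y=np.array([-x[1],x[0],0])
    return [proj(p,np.array([c[0],c[1],z])+x*sx*L/2+y*sy*w/2) for sx,sy in((1,1),(1,-1),(-1,-1),(-1,1))]
def crop(im,x,y,polys,k=10,w=40,h=30):
    o=cv2.resize(np.ascontiguousarray(im[y:y+h,x:x+w,::-1]),(w*k,h*k),interpolation=cv2.INTER_CUBIC)
    for q,c in polys: cv2.polylines(o,[np.int32(np.round((np.array(q)-[x,y]+.5)*k))],True,c,1)
    return o
cand={"sleeve":((.466,-.129),-5.5,22,30,.031),"weight":((.582,-.122),10,20,40,.038),"cap":((.541,-.297),-3,41,48,.044)}
ims=[]
for n,(c,y,L,w,z) in cand.items():
    pr=proj(P,[*c,.02]);o=(int(pr[0])-20,int(pr[1])-15)
    ims.append(crop(t,*o,[(poly(P,c,y,.05,.05,.005),(0,255,255)),(poly(P,c,y,L/1e3,w/1e3,z),(0,0,255))]))
pr=proj(P,[.61,.23,.05])
tip=np.array([.5464,.2466]);a=np.radians(-13.8);bc=tip+np.array([np.cos(a),np.sin(a)])*.117;rc=tip+np.array([np.cos(a),np.sin(a)])*.036
ims.append(crop(t,int(pr[0])-25,int(pr[1])-17,[(poly(P,bc,-13.8,.08,.09,.012),(0,255,255)),(poly(P,rc,-13.8,.072,.01,.085),(0,0,255))],8,50,38)[:300])
cv2.imwrite("pics/fit.png",np.vstack([np.hstack(ims[:2]),np.hstack(ims[2:])]))
E
python3 ov.py
```

```text
(no output)
```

View pics/fit.png

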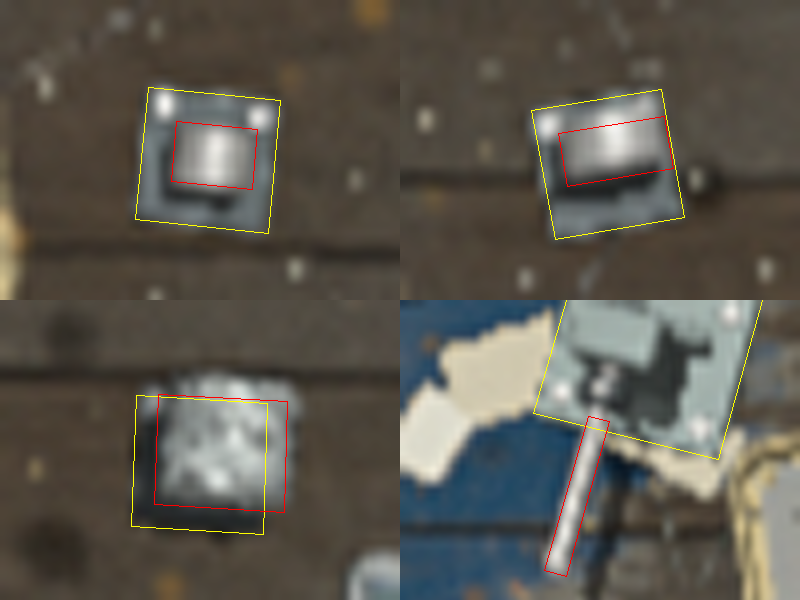

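Request:
{"op": "apply_moves", "data": {"motion": "55 0 0 0 0 0 -0.151; 55 0 0 0 0 0 -0.151; 55 -3.9 -3.7 0 0 0 0; 55 -3.9 -3.7 0 0 0 0; 55 -3.9 -3.7 0 0 0 0; 55 -3.9 -3.7 0 0 0 0; 55 -3.9 -3.7 0 0 0 0; 55 -3.9 -3.7 0 0 0 0; 55 -3.9 -3.7 0 0 0 0; 55 -0.67 -4.66 0 0 0 0; 55 -0.67 -4.66 0 0 0 0; 55 -0.67 -4.66 0 0 0 0; 55 -0.67 -4.66 0 0 0 0; 55 -0.67 -4.66 3 0 0 0; 55 -0.67 -4.66 3 0 0 0; 55 -0.67 -4.66 3 0 0 0; 55 0 0 0 0 0 0", "force": 15}}

```text
time: 4.32
tool_pos: [0.4647, -0.1314, 0.1346]
tool_rot: [3.141, -0.004, 3.042]
contact_force: [-0.3, 0.0, -0.3]
opening: 0.0501
grip_force: 0.0
```

```bash
cat > d.py <<'E'
# usage: d.py x y z yawdeg  -> turn about tool z (rad) then shift in final tool frame (cm)
import sys,numpy as np
from cell import robot
x,y,z,yw=map(float,sys.argv[1:5]);s=robot.observe();p=s["tool_pos"];r=s["tool_rot"]
yw=np.radians(yw);w=(x-p[0],y-p[1],z-p[2]);c,n=np.cos(yw),np.sin(yw)
t=-((yw-r[2]+np.pi)%(2*np.pi)-np.pi)
print("t",round(s["time"],2),"pos",np.round(p,4),"rot",np.round(r,4),"F",np.round(s["contact_force"],1),"M",np.round(s["torque"],2),"open",round(s["opening"],4),"grip",round(s["grip_force"],1))
print("turn",round(t,3),"shift cm",np.round(np.array([w[0]*c+w[1]*n,w[0]*n-w[1]*c,-w[2]])*100,2))
E
python3 d.py .466 -.129 .012 174.5
```

```text
t 4.33 pos [ 0.4647 -0.1314  0.1346] rot [ 3.1407 -0.0037  3.0416] F [-0.3  0.  -0.3] M [ 0.09 -0.   -0.04] open 0.0501 grip 0.0
turn -0.004 shift cm [-0.11  0.25 12.26]
```

Request:
{"op": "apply_moves", "data": {"motion": "55 -0.1 0.25 3.9 0 0 0; 55 0 0 3.9 0 0 0; 55 0 0 3.4 0 0 0; 55 0 0 1 0 0 0; 55 0 0 0 0 0 0; 55 0 0 0 0 0 0"}}

```text
time: 5.08
tool_pos: [0.4681, -0.1269, 0.0161]
tool_rot: [-3.141, 0.003, 3.046]
contact_force: [0.1, 0.2, 0.7]
opening: 0.0505
grip_force: 0.0
```

```bash
python3 d.py .466 -.129 .012 174.5
python3 - <<'E'
from h import *
im=[]
for n in("top","side"):
    p=robot.read_camera(n);u=proj(p,[.466,-.129,.03]).astype(int);im.append(cv2.resize(np.ascontiguousarray(p["img"][u[1]-30:u[1]+30,u[0]-20:u[0]+20,::-1]),(400,600),interpolation=cv2.INTER_CUBIC))
cv2.imwrite("pics/g1.png",np.hstack(im))
E
```

```text
t 5.08 pos [ 0.4681 -0.1269  0.0161] rot [-3.1409e+00  2.5000e-03  3.0461e+00] F [0.1 0.2 0.7] M [-0.02 -0.04 -0.04] open 0.0505 grip 0.0
turn 0.001 shift cm [ 0.19 -0.23  0.41]
```

View pics/g1.png

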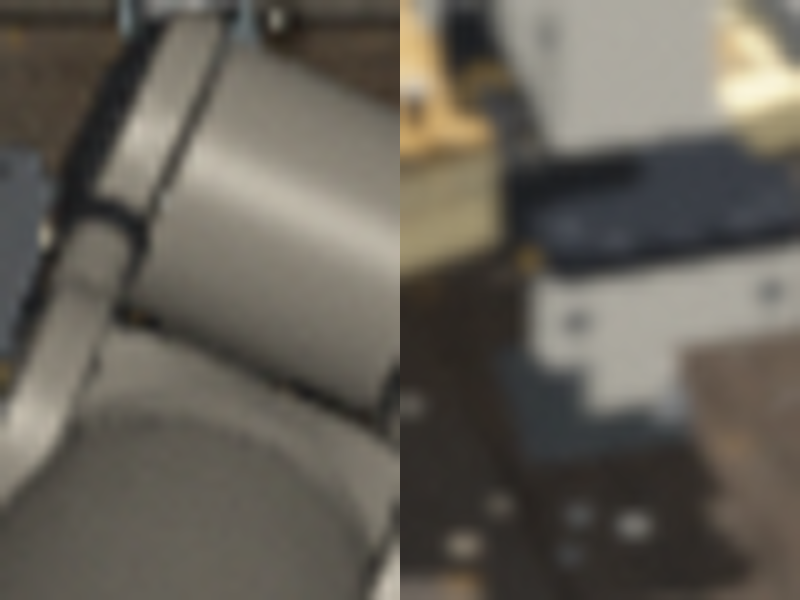

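Request:
{"op": "apply_moves", "data": {"motion": "55 0.2 -0.2 0.4 0 0 0; 55 0 0 0 0 0 0; 0 0 0 0 0 0 0; 0 0 0 0 0 0 0; 0 0 0 0 0 0 0; 0 0 0 0 0 0 0; 0 0 0 0 0 0 0", "force": 30}}

```text
time: 6.05
tool_pos: [0.466, -0.1299, 0.0114]
tool_rot: [-3.14, 0.003, 3.046]
contact_force: [0.3, -5.7, 2.8]
opening: 0.0294
grip_force: 30.0
```

```bash
python3 d.py .466 -.129 .012 174.5
```

```text
t 6.05 pos [ 0.466  -0.1299  0.0114] rot [-3.1396e+00  2.8000e-03  3.0460e+00] F [ 0.3 -5.7  2.8] M [-0.9   0.04  0.04] open 0.0294 grip 30.0
turn 0.0 shift cm [ 0.01  0.09 -0.06]
```

Request:
{"op": "apply_moves", "data": {"motion": "0 0 0 -2 0 0 0; 0 0 0 -5 0 0 0; 0 0 0 -6 0 0 0; 0 0 0 -6 0 0 0.145; 0 0.62 5.5 0 0 0 0; 0 0.62 5.5 0 0 0 0; 0 0.62 5.5 0 0 0 0; 0 0.62 5.5 0 0 0 0; 0 0.62 5.5 0 0 0 0; 0 0.62 5.5 0 0 0 0; 0 0.62 5.5 0 0 0 0; 0 0 0 0 0 0 0"}}

```text
time: 7.55
tool_pos: [0.514, 0.2593, 0.2]
tool_rot: [3.141, -0.001, 2.905]
contact_force: [0.6, -1.0, -1.9]
opening: 0.0295
grip_force: 30.0
```

```bash
python3 d.py .5163 .2540 .0654 166.2
```

```text
t 7.55 pos [0.514  0.2593 0.2   ] rot [ 3.1411e+00 -8.0000e-04  2.9055e+00] F [ 0.6 -1.  -1.9] M [-0.01  0.    0.  ] open 0.0295 grip 30.0
turn 0.005 shift cm [-0.35 -0.45 13.46]
```

Request:
{"op": "apply_moves", "data": {"motion": "0 -0.2 -0.35 4.5 0 0 0; 0 0 0 4.5 0 0 0; 0 0 0 3 0 0 0; 0 0 0 1.4 0 0 0; 0 0 0 0 0 0 0; 0 0 0 0 0 0 0"}}

```text
time: 8.3
tool_pos: [0.5166, 0.252, 0.0681]
tool_rot: [3.14, 0.002, 2.901]
contact_force: [0.2, -0.3, -1.5]
opening: 0.0294
grip_force: 30.0
```

```bash
python3 d.py .5163 .2540 .0654 166.2
python3 - <<'E'
from h import *
im=[]
for n in("top","side"):
    p=robot.read_camera(n);u=proj(p,[.53,.25,.085]).astype(int);im.append(cv2.resize(np.ascontiguousarray(p["img"][u[1]-30:u[1]+30,u[0]-20:u[0]+20,::-1]),(400,600),interpolation=cv2.INTER_CUBIC))
    cv2.imwrite("pics/raw_"+n+"1.png",p["img"][...,::-1])
    print(n,u,proj(p,robot.observe()["tool_pos"]+[0,0,.019]),proj(p,[.5464,.2466,.085]))
cv2.imwrite("pics/g2.png",np.hstack(im))
E
```

```text
t 8.3 pos [0.5166 0.252  0.0681] rot [3.1403e+00 2.0000e-03 2.9006e+00] F [ 0.2 -0.3 -1.5] M [ 0.02 -0.01 -0.  ] open 0.0294 grip 30.0
turn -0.0 shift cm [0.08 0.19 0.27]
top [182 199] [181.92979321 202.86106588] [183.86614375 194.60755519]
side [219 162] [216.07696217 162.6399739 ] [224.40762747 162.57719213]
```

View pics/g2.png

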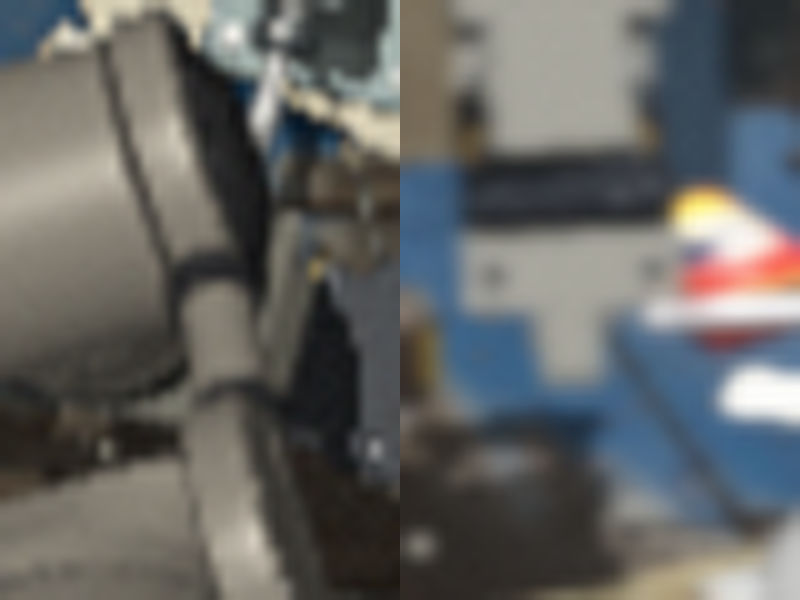

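Request:
{"op": "apply_moves", "data": {"motion": "0 0 0.19 0.27 0 0 0; 0 0 0 0 0 0 0; 0 -0.6 0 0 0 0 0; 0 -0.4 0 0 0 0 0; 0 -0.2 0 0 0 0 0; 0 -0.2 0 0 0 0 0; 0 0 0 0 0 0 0"}}

```text
time: 9.28
tool_pos: [0.5298, 0.2503, 0.064]
tool_rot: [3.141, 0.0, 2.901]
contact_force: [0.4, -0.2, -0.4]
opening: 0.0296
grip_force: 30.0
```

```bash
cat > e.py <<'E'
import sys,numpy as np
from cell import robot
T=np.array([.5464,.2466,.085]);a=np.radians(-13.8);u=np.array([np.cos(a),np.sin(a),0]);n=np.array([-u[1],u[0],0])
s=robot.observe();q=s["tool_pos"]+[0,0,.019]-T;F=s["contact_force"]
print("t",round(s["time"],2),"rod frame mm: ax",round(q@u*1e3,2),"lat",round(q@n*1e3,2),"z",round(q[2]*1e3,2),"| F ax",round(F@u,1),"lat",round(F@n,1),"z",round(F[2],1),"M",np.round(s["torque"],2),"yaw",round(np.degrees(s["tool_rot"][2])-180,2))
E
python3 e.py
```

```text
t 9.28 rod frame mm: ax -17.0 lat -0.32 z -1.99 | F ax 0.4 lat -0.1 z -0.4 M [ 0.05  0.01 -0.01] yaw -13.8
```

Request:
{"op": "apply_moves", "data": {"motion": "0 0 0 -0.15 0 0 0; 0 -0.2 0 0 0 0 0; 0 -0.2 0 0 0 0 0; 0 -0.2 0 0 0 0 0; 0 0 0 0 0 0 0"}}

```text
time: 9.9
tool_pos: [0.5357, 0.2489, 0.0655]
tool_rot: [3.141, 0.0, 2.901]
contact_force: [0.1, -0.7, -0.6]
opening: 0.0296
grip_force: 30.0
```

```bash
python3 e.py
```

```text
t 9.9 rod frame mm: ax -10.93 lat -0.3 z -0.49 | F ax 0.3 lat -0.7 z -0.6 M [ 0.06 -0.02 -0.01] yaw -13.81
```

Request:
{"op": "apply_moves", "data": {"motion": "0 -0.15 0 0 0 0 0; 0 -0.15 0 0 0 0 0; 0 -0.15 0 0 0 0 0; 0 0 0 0 0 0 0"}}

```text
time: 10.4
tool_pos: [0.5394, 0.2474, 0.0651]
tool_rot: [-3.14, -0.001, 2.901]
contact_force: [-3.0, -2.1, -2.6]
opening: 0.0293
grip_force: 30.0
```

```bash
python3 e.py
```

```text
t 10.4 rod frame mm: ax -7.02 lat -0.87 z -0.93 | F ax -2.4 lat -2.8 z -2.6 M [-0.46  0.49 -0.1 ] yaw -13.8
```

Request:
{"op": "apply_moves", "data": {"motion": "0 0 -0.15 0.1 0 0 0; 0 0 0 0 0 0 0; 0 0 0 0 0 0 0"}}

```text
time: 10.78
tool_pos: [0.5399, 0.2463, 0.0647]
tool_rot: [3.141, 0.001, 2.901]
contact_force: [-0.8, -2.5, -2.0]
opening: 0.0294
grip_force: 30.0
```

```bash
python3 e.py
```

```text
t 10.78 rod frame mm: ax -6.27 lat -1.8 z -1.33 | F ax -0.2 lat -2.6 z -2.0 M [-0.38  0.2  -0.03] yaw -13.8
```

Request:
{"op": "apply_moves", "data": {"motion": "0 0 -0.15 0.1 0 0 0; 0 0 0 0 0 0 0; 0 0 0 0 0 0 0"}}

```text
time: 11.15
tool_pos: [0.5397, 0.2455, 0.0639]
tool_rot: [3.14, 0.001, 2.901]
contact_force: [-0.0, 1.6, -0.0]
opening: 0.0295
grip_force: 30.0
```

```bash
python3 e.py
```

```text
t 11.15 rod frame mm: ax -6.24 lat -2.68 z -2.13 | F ax -0.4 lat 1.6 z -0.0 M [ 0.27 -0.06  0.  ] yaw -13.79
```

Request:
{"op": "apply_moves", "data": {"motion": "0 0 0.1 0 0 0 0; 0 -0.15 0 0 0 0 0; 0 -0.15 0 0 0 0 0; 0 0 0 0 0 0 0"}}

```text
time: 11.65
tool_pos: [0.5428, 0.2451, 0.0636]
tool_rot: [3.141, 0.001, 2.901]
contact_force: [-0.5, -0.5, 0.5]
opening: 0.0298
grip_force: 30.0
```

```bash
python3 e.py
```

```text
t 11.65 rod frame mm: ax -3.1 lat -2.31 z -2.36 | F ax -0.3 lat -0.6 z 0.5 M [-0.09 -0.1  -0.02] yaw -13.8
```

Request:
{"op": "apply_moves", "data": {"motion": "0 -0.2 0 0 0 0 0; 0 -0.2 0 0 0 0 0; 0 -0.2 0 0 0 0 0; 0 0 0 0 0 0 0"}}

```text
time: 12.15
tool_pos: [0.5488, 0.2437, 0.0636]
tool_rot: [3.141, 0.001, 2.901]
contact_force: [0.9, -0.9, -0.0]
opening: 0.03
grip_force: 30.0
```

```bash
python3 e.py
```

```text
t 12.15 rod frame mm: ax 2.99 lat -2.25 z -2.37 | F ax 1.1 lat -0.6 z -0.0 M [-0.09 -0.14 -0.02] yaw -13.8
```

Request:
{"op": "apply_moves", "data": {"motion": "0 -0.2 0 0 0 0 0; 0 -0.2 0 0 0 0 0; 0 -0.2 0 0 0 0 0; 0 -0.2 0 0 0 0 0; 0 0 0 0 0 0 0"}}

```text
time: 12.78
tool_pos: [0.5565, 0.2418, 0.0636]
tool_rot: [3.141, 0.001, 2.901]
contact_force: [0.9, 0.2, 1.1]
opening: 0.0296
grip_force: 30.0
```

```bash
python3 e.py
```

```text
t 12.78 rod frame mm: ax 10.93 lat -2.23 z -2.42 | F ax 0.9 lat 0.4 z 1.1 M [-0.05 -0.02  0.03] yaw -13.8
```

Request:
{"op": "apply_moves", "data": {"motion": "0 -0.4 0 0 0 0 0; 0 -0.4 0 0 0 0 0; 0 -0.4 0 0 0 0 0; 0 -0.4 0 0 0 0 0; 0 0 0 0 0 0 0"}}

```text
time: 13.4
tool_pos: [0.5718, 0.2379, 0.0634]
tool_rot: [3.141, 0.0, 2.9]
contact_force: [-1.2, 1.4, -0.9]
opening: 0.0294
grip_force: 30.0
```

```bash
python3 e.py
```

```text
t 13.4 rod frame mm: ax 26.74 lat -2.38 z -2.61 | F ax -1.5 lat 1.0 z -0.9 M [0.01 0.   0.04] yaw -13.82
```

Request:
{"op": "apply_moves", "data": {"motion": "0 -0.4 0.03 0 0 0 0; 0 -0.4 0.03 0 0 0 0; 0 -0.4 0 0 0 0 0; 0 -0.4 0 0 0 0 0; 0 0 0 0 0 0 0"}}

```text
time: 14.02
tool_pos: [0.5875, 0.2347, 0.0635]
tool_rot: [3.141, 0.0, 2.901]
contact_force: [-0.5, -0.5, -1.3]
opening: 0.0294
grip_force: 30.0
```

```bash
python3 e.py
```

```text
t 14.03 rod frame mm: ax 42.72 lat -1.76 z -2.51 | F ax -0.3 lat -0.6 z -1.3 M [-0.07 -0.03  0.03] yaw -13.81
```

Request:
{"op": "apply_moves", "data": {"motion": "0 -0.2 0 0 0 0 0; 0 -0.2 0 0 0 0 0; 0 -0.2 0 0 0 0 0; 0 -0.2 0 0 0 0 0; 0 0 0 0 0 0 0"}}

```text
time: 14.65
tool_pos: [0.5951, 0.2329, 0.0635]
tool_rot: [3.141, 0.0, 2.901]
contact_force: [-0.5, 0.3, -0.4]
opening: 0.03
grip_force: 30.0
```

```bash
python3 e.py
```

```text
t 14.65 rod frame mm: ax 50.57 lat -1.7 z -2.45 | F ax -0.6 lat 0.1 z -0.4 M [0.01 0.04 0.  ] yaw -13.8
```

Request:
{"op": "apply_moves", "data": {"motion": "0 -0.15 0 0 0 0 0; 0 -0.15 0 0 0 0 0; 0 -0.15 0 0 0 0 0; 0 0 0 0 0 0 0"}}

```text
time: 15.15
tool_pos: [0.5994, 0.2318, 0.0635]
tool_rot: [3.141, 0.0, 2.901]
contact_force: [-0.7, -0.2, -0.2]
opening: 0.0296
grip_force: 30.0
```

```bash
python3 e.py
```

```text
t 15.15 rod frame mm: ax 55.01 lat -1.72 z -2.48 | F ax -0.7 lat -0.4 z -0.2 M [-0.01  0.03  0.03] yaw -13.8
```

Request:
{"op": "apply_moves", "data": {"motion": "0 -0.15 0 0 0 0 0; 0 -0.15 0 0 0 0 0; 0 -0.15 0 0 0 0 0; 0 0 0 0 0 0 0"}}

```text
time: 15.65
tool_pos: [0.6038, 0.2307, 0.0635]
tool_rot: [3.141, 0.0, 2.901]
contact_force: [-0.1, 0.7, 0.2]
opening: 0.0296
grip_force: 30.0
```

```bash
python3 e.py
```

```text
t 15.65 rod frame mm: ax 59.54 lat -1.73 z -2.49 | F ax -0.3 lat 0.7 z 0.2 M [-0.02  0.03 -0.01] yaw -13.81
```

Request:
{"op": "apply_moves", "data": {"motion": "0 -0.15 0 0 0 0 0; 0 -0.15 0 0 0 0 0; 0 -0.1 0 0 0 0 0; 0 0 0 0 0 0 0"}}

```text
time: 16.15
tool_pos: [0.6076, 0.2298, 0.0635]
tool_rot: [3.141, 0.0, 2.901]
contact_force: [-0.7, 0.0, -0.5]
opening: 0.0295
grip_force: 30.0
```

```bash
python3 e.py
```

```text
t 16.15 rod frame mm: ax 63.47 lat -1.7 z -2.48 | F ax -0.6 lat -0.1 z -0.5 M [ 0.01  0.   -0.08] yaw -13.8
```

Request:
{"op": "apply_moves", "data": {"motion": "0 -0.15 0 0 0 0 0; 0 -0.15 0 0 0 0 0; 0 0 0 0 0 0 0"}}

```text
time: 16.52
tool_pos: [0.61, 0.2293, 0.0635]
tool_rot: [-3.141, -0.001, 2.901]
contact_force: [-3.0, 1.7, 0.9]
opening: 0.0299
grip_force: 30.0
```

```bash
python3 e.py
```

```text
t 16.52 rod frame mm: ax 65.9 lat -1.68 z -2.48 | F ax -3.3 lat 0.9 z 0.9 M [0.11 0.44 0.07] yaw -13.79
```

Request:
{"op": "apply_moves", "data": {"motion": "0 -0.1 0 0 0 0 0; 0 0 0 0 0 0 0; 0 0 0 0 0 0 0"}}

```text
time: 16.9
tool_pos: [0.61, 0.2292, 0.0635]
tool_rot: [-3.141, -0.003, 2.901]
contact_force: [-6.5, 0.8, 3.3]
opening: 0.0298
grip_force: 30.0
```

```bash
python3 e.py
```

```text
t 16.9 rod frame mm: ax 65.93 lat -1.69 z -2.51 | F ax -6.5 lat -0.7 z 3.3 M [ 0.23  1.05 -0.03] yaw -13.78
```

Request:
{"op": "apply_moves", "data": {"motion": "0 -0.12 0 0 0 0 0; 0 0 0 0 0 0 0; 0 0 0 0 0 0 0"}}

```text
time: 17.27
tool_pos: [0.61, 0.2292, 0.0634]
tool_rot: [-3.14, -0.005, 2.901]
contact_force: [-11.1, 3.1, 6.2]
opening: 0.0296
grip_force: 30.0
```

```bash
python3 e.py
```

```text
t 17.27 rod frame mm: ax 65.9 lat -1.69 z -2.55 | F ax -11.5 lat 0.3 z 6.2 M [ 0.31  1.69 -0.01] yaw -13.77
```

Request:
{"op": "apply_moves", "data": {"motion": "0 0.3 0 0 0 0 0; 0 0 0 0 0 0 0; 60 0 0 0 0 0 0; 60 0 0 0 0 0 0; 60 0 0 0 0 0 0; 60 0 0 0 0 0 0; 60 0 0 -2 0 0 0; 60 0 0 -4 0 0 0; 60 0 0 -4 0 0 -0.138; 60 0 0 -3.6 0 0 -0.138; 60 0 0 0 0 0 -0.138; 70 1.25 -4.9 0 0 0 0; 70 1.25 -4.9 0 0 0 0; 70 1.25 -4.9 0 0 0 0; 70 1.25 -4.9 0 0 0 0; 70 1.25 -4.9 0 0 0 0; 70 1.25 -4.9 0 0 0 0; 70 1.25 -4.9 0 0 0 0; 70 0 0 0 0 0 0"}}

```text
time: 19.65
tool_pos: [0.5822, -0.1272, 0.1994]
tool_rot: [-3.141, 0.0, -2.973]
contact_force: [0.4, 1.3, 0.4]
opening: 0.0641
grip_force: 0.0
```

```bash
python3 d.py .583 -.1235 .019 190
python3 - <<'E'
from h import *
im=[]
for n in("top","side"):
    p=robot.read_camera(n);u=proj(p,[.59,.23,.085]).astype(int);im.append(cv2.resize(np.ascontiguousarray(p["img"][u[1]-30:u[1]+30,u[0]-20:u[0]+20,::-1]),(400,600),interpolation=cv2.INTER_CUBIC))
cv2.imwrite("pics/g3.png",np.hstack(im))
E
```

```text
t 19.65 pos [ 0.5822 -0.1272  0.1994] rot [-3.1408  0.     -2.9732] F [0.4 1.3 0.4] M [ 0.07 -0.   -0.01] open 0.0641 grip 0.0
turn -0.006 shift cm [-0.14  0.35 18.04]
```

View pics/g3.png

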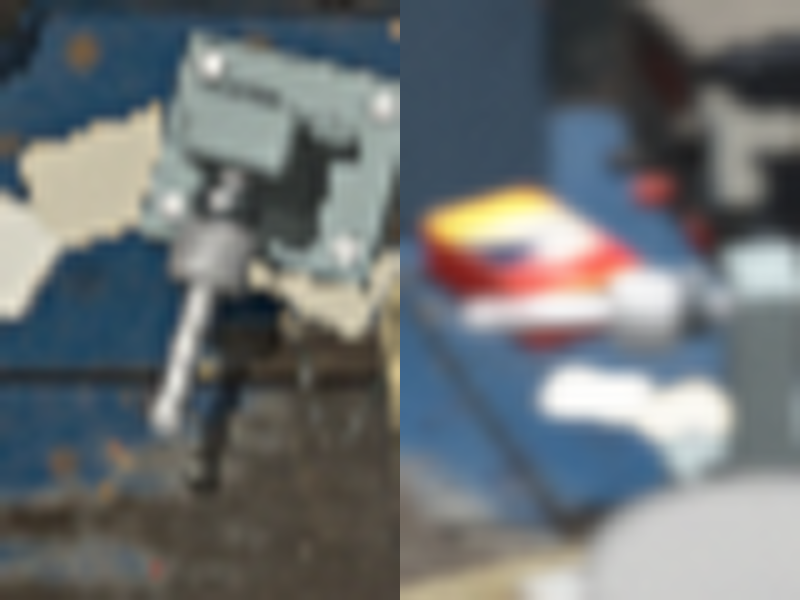

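Request:
{"op": "apply_moves", "data": {"motion": "70 0 0.1 5 0 0 0; 70 0 0 5 0 0 0; 70 0 0 4 0 0 0; 70 0 0 2 0 0 0; 70 0 0 0.5 0 0 0; 70 0 0 0 0 0 0; 70 0 0 0 0 0 0"}}

```text
time: 20.62
tool_pos: [0.5833, -0.1225, 0.0358]
tool_rot: [-3.141, 0.002, -2.968]
contact_force: [-0.3, 0.7, -0.3]
opening: 0.0645
grip_force: 0.0
```

```bash
python3 d.py .583 -.1235 .019 190
```

```text
t 20.62 pos [ 0.5833 -0.1225  0.0358] rot [-3.1406e+00  2.1000e-03 -2.9679e+00] F [-0.3  0.7 -0.3] M [ 0.08 -0.04  0.02] open 0.0645 grip 0.0
turn -0.001 shift cm [ 0.05 -0.09  1.68]
```

Request:
{"op": "apply_moves", "data": {"motion": "70 0.05 -0.05 1.2 0 0 0; 70 0 0 0.5 0 0 0; 70 0 0 0 0 0 0; 0 0 0 0 0 0 0; 0 0 0 0 0 0 0; 0 0 0 0 0 0 0; 0 0 0 0 0 0 0; 0 0 0 0 0 0 0"}}

```text
time: 21.62
tool_pos: [0.5821, -0.1227, 0.0178]
tool_rot: [3.141, 0.0, -2.968]
contact_force: [1.2, 4.4, 2.5]
opening: 0.0398
grip_force: 30.0
```

```bash
python3 d.py .583 -.1235 .019 190
```

```text
t 21.62 pos [ 0.5821 -0.1227  0.0178] rot [ 3.1410e+00  4.0000e-04 -2.9684e+00] F [1.2 4.4 2.5] M [0.86 0.04 0.02] open 0.0398 grip 30.0
turn -0.001 shift cm [-0.07 -0.09 -0.12]
```

Request:
{"op": "apply_moves", "data": {"motion": "0 0 0 -2 0 0 0; 0 0 0 -4 0 0 0; 0 0 0 -4.2 0 0 0.138; 0 0 0 -4 0 0 0.138; 0 0 0 -4 0 0 0.138; 0 2.18 5 0 0 0 0; 0 2.18 5 0 0 0 0; 0 2.18 5 0 0 0 0; 0 2.18 5 0 0 0 0; 0 2.18 5 0 0 0 0; 0 2.18 5 0 0 0 0; 0 2.18 5 0 0 0 0; 0 0 0 0 0 0 0; 0 0 0 0 0 0 0"}}

```text
time: 23.38
tool_pos: [0.5173, 0.2524, 0.1991]
tool_rot: [-3.14, -0.0, 2.901]
contact_force: [0.0, -0.7, -2.2]
opening: 0.0399
grip_force: 30.0
```

```bash
python3 d.py .5168 .2520 .0634 166.2
```

```text
t 23.38 pos [0.5173 0.2524 0.1991] rot [-3.1404 -0.      2.9013] F [ 0.  -0.7 -2.2] M [-0.01  0.   -0.01] open 0.0399 grip 30.0
turn 0.001 shift cm [ 0.04 -0.05 13.57]
```

Request:
{"op": "apply_moves", "data": {"motion": "0 0 -0.03 5 0 0 0; 0 0 0 4.5 0 0 0; 0 0 0 3 0 0 0; 0 0 0 1 0 0 0; 0 0 0 0 0 0 0; 0 0 0 0 0 0 0; 0 0 0 0 0 0 0"}}

```text
time: 24.25
tool_pos: [0.518, 0.2529, 0.0658]
tool_rot: [3.14, 0.002, 2.901]
contact_force: [0.8, -0.0, -0.8]
opening: 0.0398
grip_force: 30.0
```

```bash
python3 e.py
```

```text
t 24.25 rod frame mm: ax -29.12 lat -0.64 z -0.16 | F ax 0.8 lat 0.2 z -0.8 M [0.04 0.01 0.02] yaw -13.8
```

Request:
{"op": "apply_moves", "data": {"motion": "0 -0.4 -0.13 0.22 0 0 0; 0 -0.5 0 0 0 0 0; 0 -0.4 0 0 0 0 0; 0 -0.2 0 0 0 0 0; 0 0 0 0 0 0 0; 0 0 0 0 0 0 0"}}

```text
time: 25.0
tool_pos: [0.5314, 0.248, 0.0623]
tool_rot: [3.142, -0.0, 2.901]
contact_force: [-0.0, 0.5, -1.0]
opening: 0.0395
grip_force: 30.0
```

```bash
python3 e.py
```

```text
t 25.0 rod frame mm: ax -14.93 lat -2.27 z -3.71 | F ax -0.1 lat 0.4 z -1.0 M [-0.01 -0.03  0.03] yaw -13.8
```

Request:
{"op": "apply_moves", "data": {"motion": "0 -0.2 0.02 -0.09 0 0 0; 0 -0.2 0 0 0 0 0; 0 -0.15 0 0 0 0 0; 0 -0.15 0 0 0 0 0; 0 0 0 0 0 0 0"}}

```text
time: 25.62
tool_pos: [0.5385, 0.2462, 0.0633]
tool_rot: [-3.141, 0.0, 2.901]
contact_force: [-0.8, -1.7, -0.2]
opening: 0.0396
grip_force: 30.0
```

```bash
python3 e.py
```

```text
t 25.62 rod frame mm: ax -7.57 lat -2.24 z -2.69 | F ax -0.3 lat -1.8 z -0.2 M [-0.29  0.21 -0.04] yaw -13.8
```

Request:
{"op": "apply_moves", "data": {"motion": "0 -0.15 -0.04 0 0 0 0; 0 -0.15 0 0 0 0 0; 0 -0.15 0 0 0 0 0; 0 0 0 0 0 0 0"}}

```text
time: 26.12
tool_pos: [0.5433, 0.245, 0.0634]
tool_rot: [3.141, 0.001, 2.901]
contact_force: [1.2, -0.7, -1.4]
opening: 0.0398
grip_force: 30.0
```

```bash
python3 e.py
```

```text
t 26.12 rod frame mm: ax -2.68 lat -2.3 z -2.64 | F ax 1.3 lat -0.4 z -1.4 M [-0.09 -0.14  0.03] yaw -13.8
```

Request:
{"op": "apply_moves", "data": {"motion": "0 -0.3 0 0 0 0 0; 0 -0.4 0.01 0 0 0 0; 0 -0.4 0.01 0 0 0 0; 0 -0.4 0.01 0 0 0 0; 0 -0.4 0.01 0 0 0 0; 0 -0.4 0.01 0 0 0 0; 0 -0.4 0 0 0 0 0; 0 -0.4 0 0 0 0 0; 0 -0.3 0 0 0 0 0; 0 0 0 0 0 0 0"}}

```text
time: 27.38
tool_pos: [0.5759, 0.2373, 0.0632]
tool_rot: [3.141, 0.0, 2.901]
contact_force: [-0.5, -0.1, -1.1]
opening: 0.0396
grip_force: 30.0
```

```bash
python3 e.py
```

```text
t 27.38 rod frame mm: ax 30.91 lat -2.01 z -2.81 | F ax -0.5 lat -0.2 z -1.1 M [ 0.03  0.   -0.04] yaw -13.81
```

Request:
{"op": "apply_moves", "data": {"motion": "0 -0.3 0 0 0 0 0; 0 -0.3 0 0 0 0 0; 0 -0.2 0 0 0 0 0; 0 -0.2 0 0 0 0 0; 0 0 0 0 0 0 0"}}

```text
time: 28.0
tool_pos: [0.5856, 0.235, 0.0632]
tool_rot: [3.141, 0.0, 2.901]
contact_force: [0.1, 0.5, -1.5]
opening: 0.0398
grip_force: 30.0
```

```bash
python3 e.py
```

```text
t 28.0 rod frame mm: ax 40.83 lat -1.97 z -2.78 | F ax 0.0 lat 0.5 z -1.5 M [ 0.04 -0.04 -0.01] yaw -13.8
```

Request:
{"op": "apply_moves", "data": {"motion": "0 -0.15 0 0 0 0 0; 0 -0.15 0 0 0 0 0; 0 0 0 0 0 0 0"}}

```text
time: 28.38
tool_pos: [0.5864, 0.2347, 0.0631]
tool_rot: [-3.141, -0.004, 2.901]
contact_force: [-6.8, 2.2, 1.8]
opening: 0.0395
grip_force: 30.0
```

```bash
python3 e.py
```

```text
t 28.38 rod frame mm: ax 41.65 lat -2.01 z -2.92 | F ax -7.1 lat 0.5 z 1.8 M [ 0.17  1.12 -0.05] yaw -13.78
```

Request:
{"op": "apply_moves", "data": {"motion": "0 -0.1 0 0 0 0 0; 0 0 0 0 0 0 0; 0 0 0 0 0 0 0"}}

```text
time: 28.75
tool_pos: [0.5863, 0.2347, 0.063]
tool_rot: [-3.14, -0.006, 2.901]
contact_force: [-11.6, 1.3, 3.9]
opening: 0.0396
grip_force: 29.9
```

```bash
python3 e.py
python3 - <<'E'
from h import *
im=[]
for n in("top","side"):
    p=robot.read_camera(n);u=proj(p,[.60,.23,.085]).astype(int);im.append(cv2.resize(np.ascontiguousarray(p["img"][u[1]-15:u[1]+15,u[0]-20:u[0]+20,::-1]),(800,600)if n=="side" else(400,300),interpolation=cv2.INTER_CUBIC))
cv2.imwrite("pics/g4.png",im[1])
E
```

```text
t 28.75 rod frame mm: ax 41.63 lat -2.02 z -2.97 | F ax -11.6 lat -1.5 z 3.9 M [ 0.35  1.57 -0.05] yaw -13.77
```

View pics/g4.png

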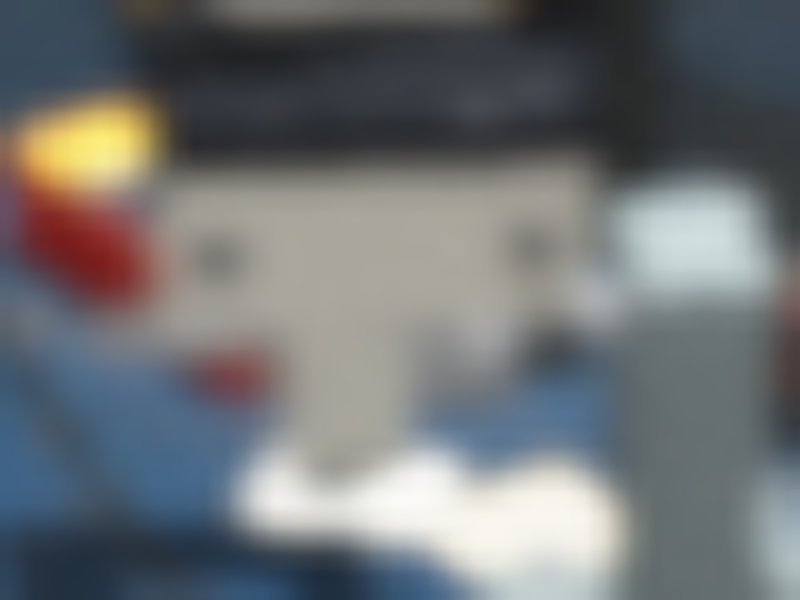

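Request:
{"op": "apply_moves", "data": {"motion": "0 0.3 0 0 0 0 0; 0 0 0 0 0 0 0; 65 0 0 0 0 0 0; 65 0 0 0 0 0 0; 65 0 0 0 0 0 0; 65 0 0 0 0 0 0; 65 0 0 -2 0 0 0; 65 0 0 -4 0 0 0; 65 0 0 -4.5 0 0 -0.094; 65 0 0 -4.5 0 0 -0.094; 80 0.15 -5.36 0 0 0 0; 80 0.15 -5.36 0 0 0 0; 80 0.15 -5.36 0 0 0 0; 80 0.15 -5.36 0 0 0 0; 80 0.15 -5.36 0 0 0 0; 80 0.15 -5.36 0 0 0 0; 80 0.15 -5.36 0 0 0 0"}}

```text
time: 30.98
tool_pos: [0.5558, -0.1411, 0.2135]
tool_rot: [-3.142, 0.001, 3.089]
contact_force: [-0.1, 0.7, -1.0]
opening: 0.0734
grip_force: 0.0
```

```bash
python3 d.py .543 -.300 .025 177
python3 - <<'E'
from h import *
import pickle
P,Q=pickle.load(open("cams.pkl","rb"))
g=cv2.cvtColor(P["img"],cv2.COLOR_RGB2GRAY)[180:215,315:355]
G=cv2.resize(g,None,fx=8,fy=8,interpolation=cv2.INTER_CUBIC)
for th in(90,105,120):
    n,l,st,ce=cv2.connectedComponentsWithStats((G>th).astype(np.uint8))
    k=1+np.argmax(st[1:,4]);v,u=np.nonzero(l==k);r=cv2.minAreaRect(np.c_[u,v].astype(np.float32))
    c=np.array(r[0])/8-.44+[315,180];print(th,c,np.array(r[1])/8,r[2],atz(P,*c,.055))
# brute-force silhouette fit of cap (both cams)
tr=pickle.load(open("tr.pkl","rb"))
from scipy.spatial import ConvexHull
th=np.linspace(0,2*np.pi,40)
S=4
def sil(p,x,y,yaw,off):
    a=np.radians(yaw);ux=np.array([np.cos(a),np.sin(a),0]);uy=np.array([-ux[1],ux[0],0]);uz=np.array([0,0,1])
    pts=np.array([proj(p,np.array([x,y,.044])+ux*s*.0205+.024*(np.cos(t)*uy+np.sin(t)*uz)) for s in(-1,1) for t in th])
    m=np.zeros((50*S,50*S),np.uint8);q=((pts-off+.5)*S).astype(np.float32);cv2.fillPoly(m,[np.int32(cv2.convexHull(q))[:,0]],1);return m>0
def msk(n,g,off):
    m=tr[n,g][0][1].astype(np.uint8)[off[1]:off[1]+50,off[0]:off[0]+50];return cv2.resize(m*255,None,fx=S,fy=S,interpolation=cv2.INTER_LINEAR)>127
o1=np.array([310,172]);o2=np.array([260,240])
M1,M2=msk("top","cap",o1),msk("side","cap",o2)
best=[]
for x in np.arange(.535,.552,.002):
  for y in np.arange(-.308,-.29,.002):
    for yaw in(-20,-15,-10,-5,0,5,10):
      a,b=sil(P,x,y,yaw,o1),sil(Q,x,y,yaw,o2)
      best.append(((a&M1).sum()/(a|M1).sum(),(b&M2).sum()/(b|M2).sum(),x,y,yaw))
best.sort(key=lambda b:-(b[0]+b[1]))
for b in best[:8]:print(np.round(b,3))
E
```

```text
t 30.98 pos [ 0.5558 -0.1411  0.2135] rot [-3.1415e+00  6.0000e-04  3.0888e+00] F [-0.1  0.7 -1. ] M [ 0.05  0.   -0.  ] open 0.0734 grip 0.0
turn -0.0 shift cm [  0.45 -15.93  18.85]
90 [334.60696465 197.37972504] [13.30500412 12.80131435] 8.746162414550781 [ 0.54471118 -0.29850126  0.055     ]
105 [334.51218086 197.28902679] [12.78637028 12.20017624] 8.426969528198242 [ 0.5450431  -0.29815981  0.055     ]
120 [334.46632057 197.26037842] [12.22848988 11.77198696] 7.815293788909912 [ 0.54514745 -0.29799335  0.055     ]
[ 0.83   0.858  0.543 -0.3   -5.   ]
[ 0.886  0.801  0.545 -0.3   -5.   ]
[ 0.877  0.806  0.545 -0.3    0.   ]
[ 0.825  0.855  0.543 -0.3    0.   ]
[ 0.828  0.846  0.543 -0.298 -5.   ]
[ 0.881  0.793  0.545 -0.298 -5.   ]
[  0.821   0.851   0.543  -0.3   -10.   ]
[  0.877   0.794   0.545  -0.3   -10.   ]
```

Request:
{"op": "apply_moves", "data": {"motion": "80 0 0 0 0 0 0.052; 80 -0.2 -5.3 0 0 0 0; 80 -0.2 -5.3 0 0 0 0; 80 -0.1 -5.1 0 0 0 0; 80 0 0 4 0 0 0; 80 0 0 5 0 0 0; 80 0 0 4 0 0 0; 80 0 0 2 0 0 0; 80 0 0 0.5 0 0 0; 80 0 0 0 0 0 0; 80 0 0 0 0 0 0"}}

```text
time: 32.35
tool_pos: [0.5454, -0.2965, 0.0596]
tool_rot: [-3.14, 0.002, 3.037]
contact_force: [0.6, 0.6, -0.4]
opening: 0.0735
grip_force: 0.0
```

```bash
python3 d.py .544 -.300 .025 174
```

```text
t 32.35 pos [ 0.5454 -0.2965  0.0596] rot [-3.1404e+00  2.1000e-03  3.0369e+00] F [ 0.6  0.6 -0.4] M [-0. -0. -0.] open 0.0735 grip 0.0
turn -0.0 shift cm [ 0.1  -0.36  3.46]
```

Request:
{"op": "apply_moves", "data": {"motion": "80 0.1 -0.3 1 0 0 0; 80 0 0 1.6 0 0 0; 80 0 0 0.7 0 0 0; 80 0 0 0 0 0 0; 0 0 0 0 0 0 0; 0 0 0 0 0 0 0; 0 0 0 0 0 0 0; 0 0 0 0 0 0 0; 0 0 0 0 0 0 0"}}

```text
time: 33.48
tool_pos: [0.5441, -0.3005, 0.0261]
tool_rot: [-3.139, 0.003, 3.037]
contact_force: [0.5, -6.3, 1.3]
opening: 0.0477
grip_force: 30.0
```

```bash
python3 d.py .544 -.300 .025 174
```

```text
t 33.48 pos [ 0.5441 -0.3005  0.0261] rot [-3.1391e+00  2.5000e-03  3.0367e+00] F [ 0.5 -6.3  1.3] M [-0.86 -0.04  0.05] open 0.0477 grip 30.0
turn -0.0 shift cm [0.01 0.05 0.11]
```

Request:
{"op": "apply_moves", "data": {"motion": "0 0 0 -2 0 0 0; 0 0 0 -4 0 0 0; 0 0 0 -5 0 0 0; 0 0 0 -4 0 0 0; 0 0 0 -2.5 0 0 0.136; 0 1.73 5.3 0 0 0 0; 0 1.73 5.3 0 0 0 0; 0 1.73 5.3 0 0 0 0; 0 1.73 5.3 0 0 0 0; 0 1.73 5.3 0 0 0 0; 0 1.73 5.3 0 0 0 0; 0 1.73 5.3 0 0 0 0; 0 1.73 5.3 0 0 0 0; 0 1.73 5.3 0 0 0 0; 0 1.73 5.3 0 0 0 0; 0 0 0 0 0 0 0; 0 0 0 0 0 0 0"}}

```text
time: 35.6
tool_pos: [0.5013, 0.2567, 0.1999]
tool_rot: [-3.141, -0.001, 2.902]
contact_force: [0.5, -0.5, -0.7]
opening: 0.0477
grip_force: 30.0
```

```bash
python3 d.py .5022 .2552 .0654 166.2
```

```text
t 35.6 pos [0.5013 0.2567 0.1999] rot [-3.1408e+00 -9.0000e-04  2.9016e+00] F [ 0.5 -0.5 -0.7] M [0.01 0.01 0.03] open 0.0477 grip 30.0
turn 0.001 shift cm [-0.13 -0.13 13.45]
```

Request:
{"op": "apply_moves", "data": {"motion": "0 0 -0.1 5 0 0 0; 0 0 0 4.5 0 0 0; 0 0 0 2.9 0 0 0; 0 0 0 1 0 0 0; 0 0 0 0 0 0 0; 0 0 0 0 0 0 0; 0 0 0 0 0 0 0; 0 0 0 0 0 0 0"}}

```text
time: 36.6
tool_pos: [0.5018, 0.2563, 0.067]
tool_rot: [3.141, 0.001, 2.901]
contact_force: [-0.4, -0.4, -1.9]
opening: 0.0474
grip_force: 30.0
```

```bash
python3 e.py;  python3 - <<'E'
from h import *
p=robot.read_camera("side");u=proj(p,[.56,.24,.085]).astype(int)
cv2.imwrite("pics/g5.png",cv2.resize(np.ascontiguousarray(p["img"][u[1]-22:u[1]+23,u[0]-30:u[0]+30,::-1]),(800,600),interpolation=cv2.INTER_CUBIC))
E
```

```text
t 36.6 rod frame mm: ax -45.6 lat -1.24 z 0.96 | F ax -0.3 lat -0.5 z -1.9 M [-0.02  0.01 -0.  ] yaw -13.79
```

View pics/g5.png

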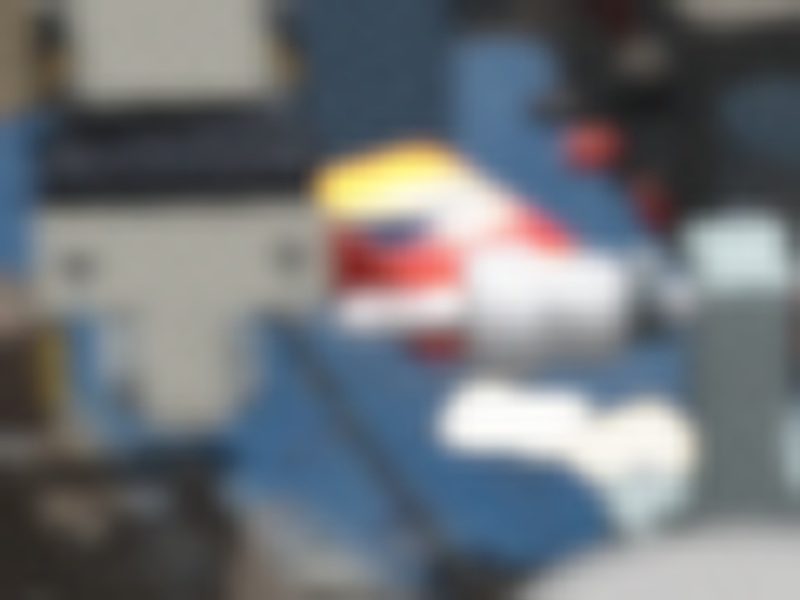

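Request:
{"op": "apply_moves", "data": {"motion": "0 -0.5 -0.06 0.08 0 0 0; 0 -0.6 0 0 0 0 0; 0 -0.4 0 0 0 0 0; 0 -0.2 0 0 0 0 0; 0 0 0 0 0 0 0; 0 0 0 0 0 0 0"}}

```text
time: 37.4
tool_pos: [0.5177, 0.2515, 0.0654]
tool_rot: [-3.142, -0.0, 2.901]
contact_force: [0.4, -0.6, -1.0]
opening: 0.0479
grip_force: 30.0
```

```bash
python3 e.py
```

```text
t 37.4 rod frame mm: ax -28.98 lat -2.11 z -0.62 | F ax 0.6 lat -0.5 z -1.0 M [-0.    0.    0.03] yaw -13.79
```

Exactly on target; advance.

Request:
{"op": "apply_moves", "data": {"motion": "0 -0.3 0 0 0 0 0; 0 -0.3 0 0 0 0 0; 0 -0.2 0 0 0 0 0; 0 -0.2 0 0 0 0 0; 0 0 0 0 0 0 0"}}

```text
time: 38.02
tool_pos: [0.5276, 0.2488, 0.0654]
tool_rot: [-3.141, -0.0, 2.901]
contact_force: [-0.1, -1.9, -2.0]
opening: 0.0473
grip_force: 30.0
```

```bash
python3 e.py
```

```text
t 38.02 rod frame mm: ax -18.79 lat -2.31 z -0.62 | F ax 0.3 lat -1.8 z -2.0 M [-0.17  0.05  0.02] yaw -13.81
```

Request:
{"op": "apply_moves", "data": {"motion": "0 -0.15 -0.05 0.05 0 0 0; 0 -0.15 0 0 0 0 0; 0 -0.15 0 0 0 0 0; 0 0 0 0 0 0 0"}}

```text
time: 38.52
tool_pos: [0.5327, 0.2476, 0.0654]
tool_rot: [3.141, 0.002, 2.901]
contact_force: [-0.0, -0.5, 3.4]
opening: 0.0478
grip_force: 30.0
```

```bash
python3 e.py
```

```text
t 38.52 rod frame mm: ax -13.56 lat -2.35 z -0.65 | F ax 0.1 lat -0.5 z 3.4 M [-0.06 -0.07  0.03] yaw -13.8
```

Request:
{"op": "apply_moves", "data": {"motion": "0 -0.15 0 -0.06 0 0 0; 0 -0.2 0 0 0 0 0; 0 -0.2 0 0 0 0 0; 0 0 0 0 0 0 0"}}

```text
time: 39.02
tool_pos: [0.5376, 0.2461, 0.0655]
tool_rot: [3.141, 0.001, 2.901]
contact_force: [0.4, 0.9, 0.4]
opening: 0.0477
grip_force: 30.0
```

```bash
python3 e.py
```

```text
t 39.02 rod frame mm: ax -8.41 lat -2.54 z -0.47 | F ax 0.2 lat 1.0 z 0.4 M [-0.   -0.2   0.03] yaw -13.8
```

Request:
{"op": "apply_moves", "data": {"motion": "0 -0.25 0.02 0 0 0 0; 0 -0.25 0.02 0 0 0 0; 0 -0.25 0 0 0 0 0; 0 -0.25 0 0 0 0 0; 0 -0.2 0 0 0 0 0; 0 0 0 0 0 0 0"}}

```text
time: 39.78
tool_pos: [0.5494, 0.2436, 0.0656]
tool_rot: [3.141, 0.001, 2.901]
contact_force: [-0.1, -0.9, 1.8]
opening: 0.0477
grip_force: 30.0
```

```bash
python3 e.py
```

```text
t 39.77 rod frame mm: ax 3.64 lat -2.18 z -0.44 | F ax 0.2 lat -0.9 z 1.8 M [-0.07 -0.12  0.  ] yaw -13.8
```

Request:
{"op": "apply_moves", "data": {"motion": "0 -0.2 0 0 0 0 0; 0 -0.2 0 0 0 0 0; 0 -0.15 0 0 0 0 0; 0 0 0 0 0 0 0"}}

```text
time: 40.28
tool_pos: [0.5546, 0.2423, 0.0655]
tool_rot: [3.141, 0.0, 2.901]
contact_force: [-0.1, -1.3, 0.2]
opening: 0.0479
grip_force: 30.0
```

```bash
python3 e.py
```

```text
t 40.27 rod frame mm: ax 8.95 lat -2.19 z -0.46 | F ax 0.2 lat -1.3 z 0.2 M [-0.05  0.02 -0.01] yaw -13.8
```

Request:
{"op": "apply_moves", "data": {"motion": "0 -0.15 0 0 0 0 0; 0 -0.15 0 0 0 0 0; 0 0 0 0 0 0 0"}}

```text
time: 40.65
tool_pos: [0.5576, 0.2416, 0.0655]
tool_rot: [3.141, 0.001, 2.901]
contact_force: [0.3, -0.0, 0.7]
opening: 0.0477
grip_force: 30.0
```

```bash
python3 e.py
```

```text
t 40.65 rod frame mm: ax 12.07 lat -2.16 z -0.46 | F ax 0.3 lat 0.0 z 0.7 M [-0.04 -0.04  0.05] yaw -13.8
```

Request:
{"op": "apply_moves", "data": {"motion": "0 -0.15 0 0 0 0 0; 0 -0.15 0 0 0 0 0; 0 0 0 0 0 0 0"}}

```text
time: 41.02
tool_pos: [0.5578, 0.2415, 0.0654]
tool_rot: [-3.141, -0.005, 2.901]
contact_force: [-10.6, 2.2, 6.7]
opening: 0.0479
grip_force: 30.0
```

```bash
python3 e.py
```

```text
t 41.02 rod frame mm: ax 12.27 lat -2.23 z -0.61 | F ax -10.9 lat -0.4 z 6.7 M [0.36 1.41 0.06] yaw -13.77
```

Request:
{"op": "apply_moves", "data": {"motion": "0 0.22 0 0 0 0 0; 0 0 0 0 0 0 0"}}

```text
time: 41.28
tool_pos: [0.5578, 0.2416, 0.0655]
tool_rot: [3.142, -0.0, 2.901]
contact_force: [-3.1, 0.4, 3.2]
opening: 0.0479
grip_force: 30.0
```

```bash
python3 e.py
```

```text
t 41.27 rod frame mm: ax 12.24 lat -2.17 z -0.48 | F ax -3.1 lat -0.3 z 3.2 M [0.13 0.39 0.02] yaw -13.79
```

Still pressing lightly; release, lift and move away, then check.

Request:
{"op": "apply_moves", "data": {"motion": "85 0 0 0 0 0 0; 85 0 0 0 0 0 0; 85 0 0 0 0 0 0; 85 0 0 0 0 0 0; 85 0 0 -1.5 0 0 0; 85 0 0 -4 0 0 0; 85 0 0 -5 0 0 0; 85 0 0 -5 0 0 0; 85 1.5 -5 0 0 0 0; 85 1.5 -5 0 0 0 0; 85 1.5 -5 0 0 0 0; 85 1.5 -5 0 0 0 0; 85 1.5 -5 0 0 0 0; 85 0 0 0 0 0 0"}}

```text
time: 43.02
tool_pos: [0.4244, 0.0145, 0.2218]
tool_rot: [-3.141, 0.002, 2.897]
contact_force: [0.3, -0.0, -0.1]
opening: 0.0783
grip_force: 0.0
```

```bash
python3 e.py;  python3 - <<'E'
from h import *
im=[]
for n in("top","side"):
    p=robot.read_camera(n);u=proj(p,[.58,.235,.085]).astype(int)
    im.append(cv2.resize(np.ascontiguousarray(p["img"][u[1]-23:u[1]+22,u[0]-15:u[0]+15,::-1]),(400,600),interpolation=cv2.INTER_CUBIC))
    for t in("flux_tin","transformer","pocket_scale"):
        r=robot.search_frame(t,p);print(n,t,[(np.round(x["centre"],3).tolist(),round(x["score"],2)) for x in r[:1]])
cv2.imwrite("pics/g6.png",np.hstack(im))
E
```

```text
t 43.02 rod frame mm: ax -63.14 lat -254.53 z 155.8 | F ax 0.3 lat 0.0 z -0.1 M [ 0.01 -0.04 -0.05] yaw -14.03
top flux_tin [([0.681, -0.241, 0.025], 0.47)]
top transformer [([0.68, -0.242, 0.022], 0.72)]
top pocket_scale [([0.585, 0.235, 0.104], 0.66)]
side flux_tin [([0.676, -0.243, 0.023], 0.64)]
side transformer [([0.466, 0.369, 0.027], 0.5)]
side pocket_scale [([0.453, -0.388, 0.01], 0.92)]
```

View pics/g6.png

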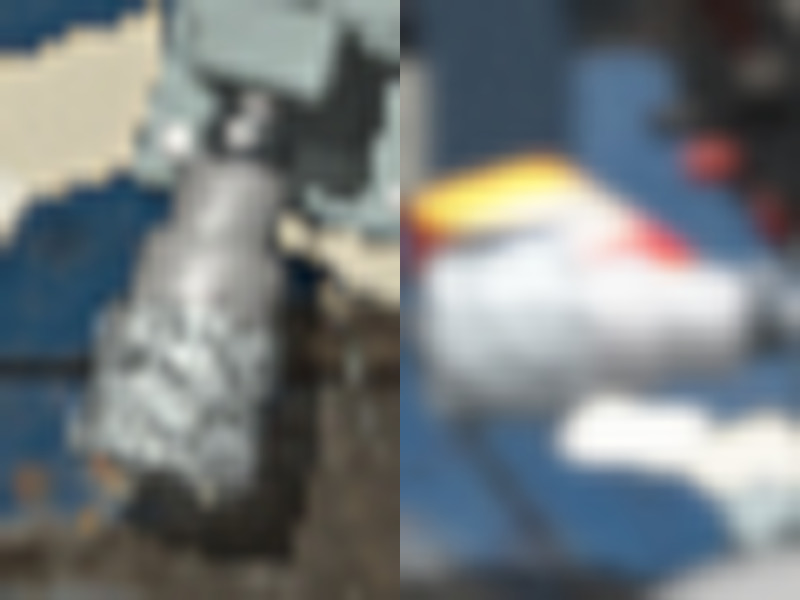

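The picture shows the sleeve, weight and cap stacked with no gaps against the dark collar, which sits at about (240,130) in the top view. The three bystanders still read at their starting positions.

```bash
python3 -c "
from cell import robot
print(robot.hand_in())"
```

```text
the job is handed in; nothing more can be done
None
```

I pressed the sleeve, weight and end cap home in order (11.5, 11.6 and 10.9 N at the wrist). The final pictures show no visible gaps and the flux tin, transformer and pocket scale where they started; I handed the job in at about 43 s, and no verdict was returned.

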